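# Hang the lacquered shade in the drying cabinet

### The arm

A 7-joint arm with a two-finger parallel gripper is mounted at the origin on the work surface. World frame = base frame: x ahead of the robot, y to its left, z up, the work surface at z = 0. Lengths are in m, angles in rad, forces in N, time in s.
With the tool pointing down it reaches from about 0.425 to 0.825 m from the base axis. Payload 3.6 kg.
Tool frame: the origin (TCP) lies on the centre line of the jaws, within the pads' length; the fingertips stand 14 mm ahead of it and the grasp point (between the pads) lies 5 mm behind it; z points along the fingers, y is the direction in which the jaws open and shut (so a half turn about z gives the same grasp; the last joint's range is limited). The gripper opens to 93 mm and grips with 3 to 60 N. Pads are 15 mm wide; open, the fingers measure 128 mm over their backs; the gripper's body (75 mm by 188 mm) begins 65 mm behind the grasp point.
Start: joints at [-1.147, 0.615, -0.013, 1.423, 0.008, 1.103, -0.04], TCP at [0.283, 0.585, 0.198] pointing down, gripper open.
Joint ranges: [-3.12, 3.12], [-0.3, 2.06], [-1.34, 1.32], [0.26, 2.42], [-1.36, 4.5], [0.01, 1.98], [-2.84, 2.84]. Speed limits (rad/s): [2.79, 2.79, 3.14, 3.14, 3.14, 3.14, 3.14].

### API

Orientations are given as a unit quaternion [x, y, z, w].
In Python, from plant import monitor, optics, job gives the robot as it stands. The module is installed in compiled form; this text tells all that it offers.
- The arm moves only by the tool carry_out, never from a script. Its argument "deltas" is a list of rows, each a list of 3 entries, a list of its own where there are three numbers: the finger opening in mm, from 0 to 93, then the shift along the tool's x, y, z in mm, then the turn about the tool's z in rad. A call has exactly 8 rows; each row shifts and turns the commanded pose from where the row before left it, along the tool's axes as they then stand; what a row does not reach is not made up. A row lasts 1/8 s, in which the tool goes at most 62.5 mm and 10.7 degrees, less where a joint would pass 70% of its speed; a pose out of reach is approached as far as the arm can. A call with a gripper value outside its range is refused whole. The fingers move at their own pace and stop on an object; "newtons" is the grip in N (left out, the last holds). Time passes only in rows, so rows that do not move let the fingers close, or fill a call up. It gives the time, the measured TCP pose, the force and the opening at its end, in the units of the state.
- monitor.state(): the state, without advancing time (a new reading comes with each control period).
- optics.capture(name): name is "scene" or "top" or "wrist"; returns a dict with "image" (400x640x3 uint8, red, green, blue), "range_z" (400x640 float32, m along the optical axis (not along the pixel's ray), 0 where there is no reading), "intrinsics" (3x3 intrinsics, pixels), "position" and "attitude" of the camera in the world; the wrist camera has in their place "tool_from_camera" (4x4, takes a point from camera to tool coordinates, whose origin is the TCP and whose axes are the flange's). Camera axes: x right, y down, z forward; pixel columns grow to the right and rows downward; lengths in m; the calibration is good to about 2 mm. A picture is of the moment at which its call begins: read the wrist's pose just before it.
- job.close_job(): hands the job in, once; it reports no verdict.
The state is a dict: "time": time; "q": joint angles; "qvel": joint speeds; "joint_torque": joint torques, N m; "position": TCP position; "tcp_rot": TCP orientation; "wrist_force": force on the tool from outside, world axes, zero at the start; "wrist_torque": the same for the moment, N m; "opening": finger opening in m.
Only numpy, scipy, OpenCV 4.12 (cv2) and the standard library are available. Lean on these libraries where they do the work, as an engineer would, in place of code of your own. Each camera call takes 0.05 s, during which the arm holds its last target.

### The job

Lift the freshly lacquered brass shade by the wooden handle on its stirrup, reach it down through the hatch of the drying cabinet without touching the hatch frame, and bring its eye over the hook inside. Then draw the hook down on its slide until it is hard against its lower stop and hold a firm pull of about 15 N there for half a second (20 N would bend it), ease off, let go and leave the shade hanging still, clear of everything but the hook. Leave the other things on the bench where they are.

Things in the scene. Friction and masses are not known exactly. Their poses are not given: they have to be found in the camera images.
- shade_handle (a point): Centre of the square wooden handle (16 x 16 mm, 40 mm tall, the very top) of the shade to hang, 166 mm above the underside of its pierced brass drum (58 mm across, 34 mm tall). Handle, 8 mm stem, wire stirrup and drum are rigid, upright, 0.25 kg. x is the normal of the stirrup's eye: the hook passes through along it, either way round; y across the eye; z up; handle faces square to x, y.
- shade_eye (a point): Point in the stirrup's eye where the centre of the hook's bar lies once the shade hangs: on the shade's axis, 79 mm below shade_handle, 87 mm above the drum's underside. The eye is 30 mm wide, closed above by an arch (14 mm flat top, sloping shoulders) that guides itself onto the bar; 53 mm below this point is the drum's top. Axes as shade_handle.
- cabinet: Low drying cabinet, wood with two glass sides, 220 mm along its x, 260 mm along y, 165 mm tall with its top; fixed to the bench; origin under its centre. Its x axis points from the robot side to the far wall, which carries the hook; z up. Inner floor 10 mm above the bench. The hook counts as part of it.
- hatch_frame: Top panel of the cabinet, 8 mm thick, upper face 165 mm above the bench; the frame that must not be touched. Same origin and axes as the cabinet. Its rectangular hatch runs in x from -79 to +57 mm and in y from -42 to +42 mm.
- hatch_mid (a point): Centre of the hatch opening, at the upper face of the frame (x -11 mm, y 0, z 165 mm in the cabinet's frame). Axes as the cabinet.
- hook_seat (a point): Drawing place of the centre of the hook's bar where the shade hangs, slide up (joint 0): x +25, y 0, z 139 mm in the cabinet's frame, same axes. x and y are true, but the real hook sits up to 13 mm higher or lower: NOT measured. The hook is an 8 mm steel bar along cabinet x from the far wall, with a collar 12 mm beyond this point (18 mm across).
- hook_front (a point): Drawing place of the middle of the hook's upturned front tip (8 mm thick), 16 mm on the robot side of hook_seat, same height error. Its top is 13 mm above the bar's centre. The drum passes down clear of it with the shade's axis 60 mm on the robot side of hook_seat; then move along cabinet x, the tip level in the eye: best with shade_eye 27 mm above the bar's centre.
- hook (a joint): Slide of the hook, m: 0 up, 0.009 at its lower stop; starts between 0 and 0.003 and stays where left. Drag 7 N, more than the shade's weight. The stop is backed by a spring of 10 N per mm: under 15 N it gives 1.5 mm and springs back, so ease off before letting go. A load of 11 N or more (weight included) must be held at the stop, never over 20 N.
- plain_shade: Bystander: pierced brass drum without stirrup, 64 mm across, 55 mm tall, origin under its centre.
- jug: Bystander: open copper jug, 72 mm across, 90 mm tall, side handle; origin under its centre.
- hammer: Bystander: steel planishing hammer lying on the bench.
- hinge_leaf: Bystander: brass hinge leaf, 60 x 34 x 4 mm, lying flat; origin under its centre.
- cabochon: Bystander: bottle-green glass cabochon, 28 mm across, 11 mm tall; origin under its centre.
- mandrel: Bystander: tapered steel mandrel, 170 mm long, 22 mm thick at one end, lying down; origin under its thick end.
Mind the look-alikes: they are no part of the job. Of the things that look like the part that bears shade_handle, take the one that is farthest to the robot's right at the start.

How it is judged:
By the outcome, as a careful person would: the job done as asked, in the order asked, and still so for the second after the job is handed in, with the robot touching nothing.
It also fails if it takes over 67 s, if anything falls off the work surface, if the arm or the gripper's body presses on something with over 40 N, if the wrist force passes 120 N, or if a joint passes its speed limit or range.

## Working session

There is one attempt and no reset: what is moved stays moved. The work goes in short steps, Python scripts to look and compute and a tool call to move; the robot and the scene stay as the last step left them, time stands still between calls to the robot, and variables do not carry over. Pictures are saved under pics/ and viewed, and the job is handed in when it is done.

Besides the shell and the picture viewer there is one more tool, called after "Request:" as name([rows], argument=value, ...), one row to a line, values as JSON. carry_out: Moves the arm, as the interface text tells. Its arguments: {"type":"object","properties":{"deltas":{"type":"array"},"newtons":{"type":"number"}},"required":["deltas"]}

```bash
mkdir -p pics; cat > h.py <<'E'
import numpy as np, cv2
from plant import monitor, optics, job
from scipy.spatial.transform import Rotation as R
def cap(n,save=None):
    s=monitor.state(); c=optics.capture(n)
    if 'position' in c:
        a=np.array(c['attitude'],float); 
        Rm=R.from_quat(a).as_matrix() if a.size==4 else a.reshape(3,3)
        T=np.eye(4);T[:3,:3]=Rm;T[:3,3]=c['position']
    else:
        W=np.eye(4);W[:3,:3]=R.from_quat(s['tcp_rot']).as_matrix();W[:3,3]=s['position']
        T=W@np.array(c['tool_from_camera'])
    c['T']=T
    if save: cv2.imwrite('pics/'+save+'.png',c['image'][:,:,::-1])
    np.savez(''+(save or 'last')+'.npz',image=c['image'],z=c['range_z'],K=np.array(c['intrinsics']),T=T)
    return c
def load(n):
    d=np.load(''+n+'.npz'); return dict(image=d['image'],range_z=d['z'],intrinsics=d['K'],T=d['T'])
def pts(c):
    K=np.array(c['intrinsics']);z=c['range_z'];v,u=np.indices(z.shape)
    p=np.stack([(u-K[0,2])/K[0,0]*z,(v-K[1,2])/K[1,1]*z,z],-1)
    P=p@c['T'][:3,:3].T+c['T'][:3,3]; P[z==0]=np.nan
    return P
def ray(c,u,v):
    K=np.array(c['intrinsics']);d=np.array([(u-K[0,2])/K[0,0],(v-K[1,2])/K[1,1],1.])
    return c['T'][:3,3],c['T'][:3,:3]@d
def onz(c,u,v,z):
    o,d=ray(c,u,v);return o+d*(z-o[2])/d[2]
def proj(c,P):
    q=np.linalg.inv(c['T'])@np.append(P,1);k=np.array(c['intrinsics'])@q[:3];return k[:2]/k[2]
E
python3 - <<'E'
from h import *
np.set_printoptions(precision=4,suppress=True)
s=monitor.state();print({k:np.round(v,4) for k,v in s.items()})
for n in ['scene','top','wrist']:
    c=cap(n,n+'0');print(n,c['T'],c['intrinsics'])
E
```

```text
{'time': np.float64(0.0), 'q': array([-1.1465,  0.6159, -0.0126,  1.4249,  0.0081,  1.1034, -0.0404]), 'qvel': array([-0.0013,  0.0012, -0.0011,  0.0006, -0.0018,  0.0006,  0.0001]), 'joint_torque': array([  0.    , -45.8929,   0.2089, -16.575 ,  -0.0612,   0.0206,
         0.0002]), 'position': array([0.2828, 0.5843, 0.1966]), 'tcp_rot': array([ 0.2234,  0.9747, -0.0012, -0.0003]), 'wrist_force': array([ 0.5396, -0.3386,  0.1404]), 'wrist_torque': array([-0.0192,  0.0577,  0.0159]), 'opening': np.float64(0.093)}
scene [[ 0.0444  0.8201 -0.5705  0.9735]
 [ 0.9989 -0.045   0.0131 -0.1443]
 [-0.015  -0.5704 -0.8212  0.7384]
 [ 0.      0.      0.      1.    ]] [[370.886    0.     313.2315]
 [  0.     370.886  193.5221]
 [  0.       0.       1.    ]]
top [[-0.0268 -0.9989  0.0387  0.4962]
 [-0.9996  0.0264 -0.0113 -0.1131]
 [ 0.0103 -0.0389 -0.9992  1.1007]
 [ 0.      0.      0.      1.    ]] [[484.7061   0.     312.8856]
 [  0.     484.7061 195.5951]
 [  0.       0.       1.    ]]
wrist [[ 0.4349  0.8587  0.2711  0.2071]
 [ 0.9005 -0.4138 -0.1337  0.6227]
 [-0.0027  0.3022 -0.9532  0.3842]
 [ 0.      0.      0.      1.    ]] [[345.419    0.     318.751 ]
 [  0.     345.419  202.8057]
 [  0.       0.       1.    ]]
```

View pics/scene0.png

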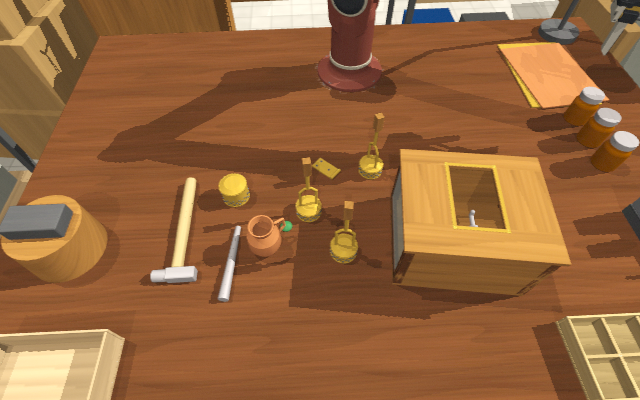

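View pics/top0.png

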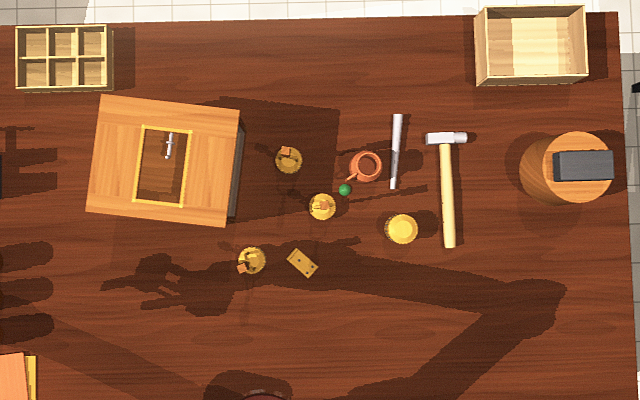

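View pics/wrist0.png

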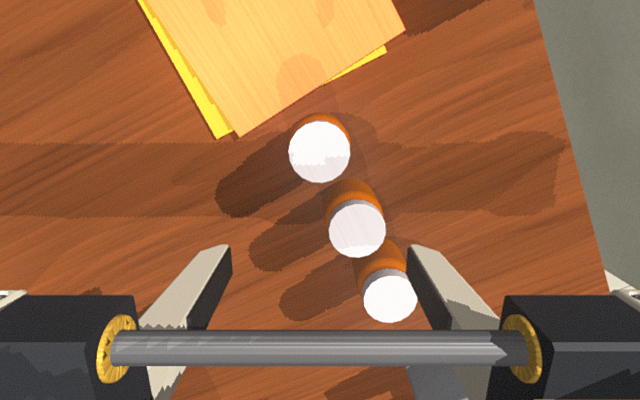

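Three candidates look like the shade. In the scene view they are at (307,165), (349,210) and (378,122); in the top view the drums are at (322,207), (288,160) and (252,260). Robot's right is image-left in the scene view, so I expect the one at scene (307,165). I'll measure it and check a crop.

```bash
python3 - <<'E'
from h import *
np.set_printoptions(precision=4,suppress=True)
t=load('top0');s=load('scene0')
P=pts(t)
for u,v in [(322,207),(288,160),(252,260)]:
    w=P[v-28:v+28,u-28:u+28].reshape(-1,3); w=w[np.isfinite(w[:,0])]
    top=w[w[:,2]>0.13]; dr=w[(w[:,2]>.02)&(w[:,2]<.05)]
    print('top',(u,v),len(top),top.mean(0),top[:,2].max(),'drum',dr.mean(0),dr.min(0),dr.max(0))
Q=pts(s)
for u,v in [(307,190),(346,230),(374,145)]:
    w=Q[v-45:v+40,u-30:u+30].reshape(-1,3); w=w[np.isfinite(w[:,0])]
    top=w[(w[:,2]>0.13)&(w[:,2]<.19)]
    hi=w[(w[:,2]>0.160)&(w[:,2]<.19)]
    dr=w[(w[:,2]>.02)&(w[:,2]<.036)]
    print('sc',(u,v),len(top),top.mean(0),top[:,2].max(),'hi',len(hi),hi.mean(0),'drum',dr.mean(0),dr.min(0),dr.max(0))
# cabinet top
w=P.reshape(-1,3);m=(abs(P[...,2]-.165)<.006)
m=m.astype(np.uint8); n,l,st,_=cv2.connectedComponentsWithStats(m); i=1+np.argmax(st[1:,4]);print(st[i],P[l==i].mean(0))
pp=P[l==i][:,:2].astype(np.float32);print(cv2.minAreaRect(pp), cv2.boxPoints(cv2.minAreaRect(pp)))
# hatch hole
mm=(l==i).astype(np.uint8)
cs,h=cv2.findContours(mm,cv2.RETR_CCOMP,cv2.CHAIN_APPROX_NONE)
for c,hh in zip(cs,h[0]):
    if hh[3]>=0 and cv2.contourArea(c)>500:
        q=np.array([P[y,x,:2] for x,y in c[:,0]],np.float32);r=cv2.minAreaRect(q);print('hole',r,cv2.boxPoints(r))
S=cv2.resize(s['image'][100:280,270:400,::-1],None,fx=4,fy=3.3,interpolation=cv2.INTER_CUBIC)
cv2.imwrite('pics/c1.png',cv2.resize(s['image'][100:280,270:400,::-1],None,fx=3.3,fy=3.3,interpolation=cv2.INTER_CUBIC))
cv2.imwrite('pics/c2.png',cv2.resize(t['image'][80:280,80:360,::-1],None,fx=2.8,fy=2.8,interpolation=cv2.INTER_CUBIC))
E
```

```text
top (322, 207) 78 [ 0.5138 -0.1435  0.1839] 0.18882628737356166 drum [ 0.5133 -0.1433  0.0305] [ 0.4853 -0.2061  0.0219] [ 0.5721 -0.1159  0.0486]
top (288, 160) 94 [ 0.6178 -0.0726  0.1809] 0.18861559424636587 drum [ 0.6144 -0.0731  0.0307] [ 0.5914 -0.1011  0.0201] [ 0.6475 -0.0432  0.0443]
top (252, 260) 104 [0.4009 0.013  0.1794] 0.19047126817742588 drum [0.4027 0.0106 0.0309] [ 0.3705 -0.014   0.0216] [0.4282 0.0439 0.0477]
sc (307, 190) 172 [ 0.5169 -0.1456  0.1716] 0.18955268175833795 hi 129 [ 0.5165 -0.1457  0.179 ] drum [ 0.5189 -0.1461  0.0316] [ 0.4823 -0.2117  0.0201] [ 0.5746 -0.1167  0.036 ]
sc (346, 230) 183 [ 0.6219 -0.0749  0.1735] 0.18961157187990474 hi 142 [ 0.6214 -0.0747  0.1806] drum [ 0.6094 -0.0812  0.0316] [ 0.4959 -0.1294  0.02  ] [ 0.6466 -0.0457  0.036 ]
sc (374, 145) 314 [0.4481 0.0244 0.1679] 0.1899403114028001 hi 257 [0.456  0.0264 0.1721] drum [0.4049 0.0106 0.0313] [ 0.371  -0.0157  0.0204] [0.4272 0.0409 0.036 ]
[   85    94   155   134 13669] [0.6109 0.1651 0.165 ]
((0.6093114018440247, 0.1661272943019867), (0.2726675271987915, 0.23063281178474426), 81.7809829711914) [[0.4757 0.0477]
 [0.704  0.0147]
 [0.7429 0.2846]
 [0.5147 0.3175]]
hole ((0.5977559685707092, 0.16611215472221375), (0.08954097330570221, 0.13939177989959717), 82.06195831298828) [[0.5225 0.1314]
 [0.6606 0.1121]
 [0.673  0.2008]
 [0.5349 0.2201]]
```

View pics/c1.png

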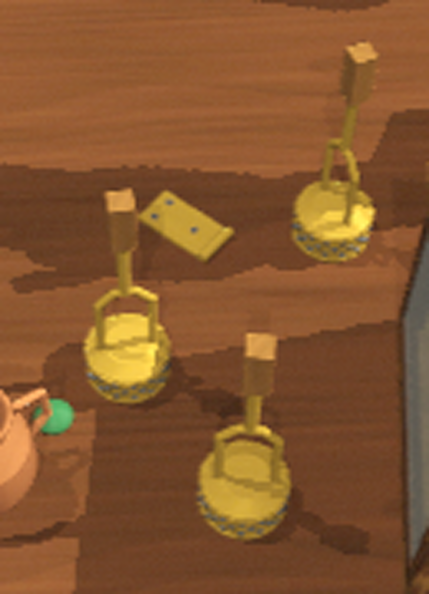

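View pics/c2.png

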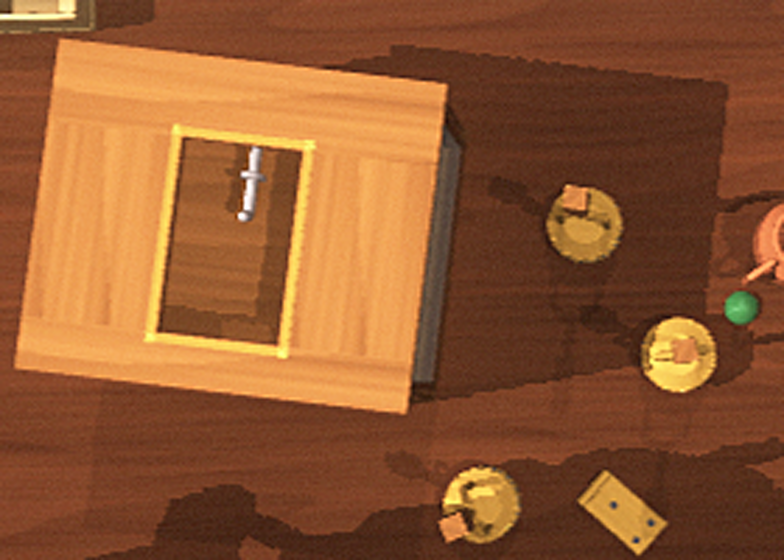

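```bash
python3 - <<'E'
from h import *
np.set_printoptions(precision=4,suppress=True)
for n,(u,v) in [('scene0',(307,190)),('top0',(322,207))]:
    c=load(n);P=pts(c)
    w=P[v-45:v+40,u-35:u+35].reshape(-1,3);w=w[np.isfinite(w[:,0])]
    w=w[np.hypot(w[:,0]-.515,w[:,1]+.145)<.034]
    a=w[(w[:,2]>.045)&(w[:,2]<.105)]
    m=a.mean(0);U,S,V=np.linalg.svd((a-m)[:,:2],full_matrices=False)
    print(n,len(a),m,S,V[0],np.degrees(np.arctan2(V[0,1],V[0,0])))
    hd=w[(w[:,2]>.182)];print(len(hd),hd.mean(0),cv2.minAreaRect(hd[:,:2].astype(np.float32)))
    # yellow-free: drum top ring
    d=w[(w[:,2]>.028)&(w[:,2]<.038)];print('drum',cv2.minEnclosingCircle(d[:,:2].astype(np.float32)))
c=load('scene0')
print([proj(c,np.array([.515,-.145,z])) for z in (.186,.146,.034)], [proj(load('top0'),np.array([.515,-.145,z])) for z in (.186,.034)])
cv2.imwrite('pics/c3.png',cv2.resize(c['image'][150:230,270:345,::-1],None,fx=7,fy=7,interpolation=cv2.INTER_CUBIC))
E
```

```text
scene0 113 [ 0.5138 -0.1455  0.0792] [0.16   0.0142] [-0.1199  0.9928] 96.8874704535015
67 [ 0.5139 -0.146   0.1871] ((0.513446569442749, -0.14568601548671722), (0.017450623214244843, 0.01574867218732834), 5.9560346603393555)
drum ((0.5127161145210266, -0.14586937427520752), 0.030029714107513428)
top0 30 [ 0.5133 -0.1405  0.088 ] [0.081  0.0089] [-0.0999  0.995 ] 95.73279514773259
71 [ 0.5139 -0.144   0.1856] ((0.513969361782074, -0.1440829187631607), (0.01572730392217636, 0.015762895345687866), 7.214733600616455)
drum ((0.5132505297660828, -0.1435118168592453), 0.02849608100950718)
[array([306.6208, 161.9677]), array([307.2084, 174.6669]), array([308.6091, 204.9409])] [array([324.4981, 204.0649]), array([322.1347, 205.5481])]
```

View pics/c3.png

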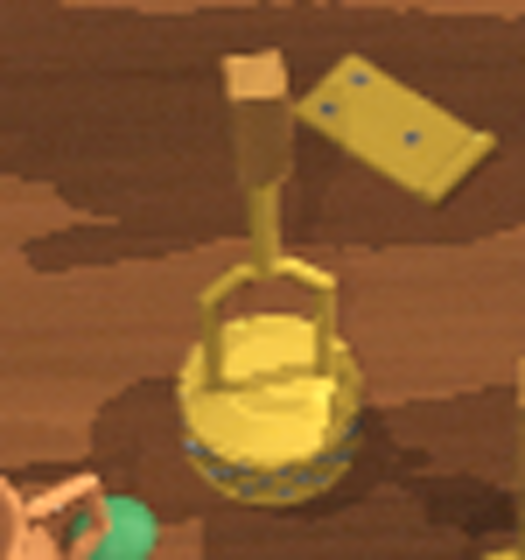

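Choice confirmed: the target is the shade at scene (307,162) / top (322,207). Its y is -0.145 m, while the others are at -0.073 and +0.011. Its handle top reads 0.186 m, as it must. On the way there I'll look into the hatch with the wrist camera.

Request:
carry_out([
  [93, [0, 0, -50], 0],
  [93, [0, 0, -50], 0],
  [93, [-40, -20, 0], 0],
  [93, [-46, -22, 0], 0],
  [93, [-46, -22, 0], 0],
  [93, [-46, -22, 0], 0],
  [93, [-46, -22, 0], 0],
  [93, [-46, -22, 0], 0],
], newtons=50)

```text
time: 1.15
position: [0.4703, 0.3489, 0.2975]
tcp_rot: [0.223, 0.975, -0.0, -0.0]
wrist_force: [0.4, -0.3, -0.2]
opening: 0.093
```

Request:
carry_out([
  [93, [-46, -22, 0], 0],
  [93, [-46, -22, 0], 0],
  [93, [-46, -22, 0], 0],
  [93, [-40, -20, 0], 0],
  [93, [-40, -20, 0], 0],
  [93, [0, 0, 0], -0.18],
  [93, [0, 0, 0], -0.18],
  [93, [0, 0, 0], -0.18],
])

```text
time: 2.15
position: [0.6194, 0.1598, 0.2971]
tcp_rot: [-0.047, 0.999, -0.0, -0.001]
wrist_force: [1.0, 0.5, -0.2]
opening: 0.0933
```

```bash
python3 - <<'E'
from h import *
np.set_printoptions(precision=4,suppress=True)
c=cap('wrist','w1');print(monitor.state()['position'])
cap('scene','s1')
E
```

```text
[0.6194 0.1596 0.2972]
```

View pics/w1.png

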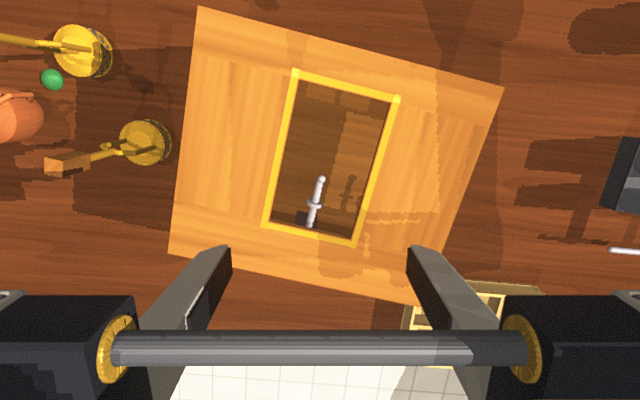

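The hatch spans roughly (263–400, 68–245). The hook tip is at (322,180) and the collar at (314,204). Next: depth-based hatch corners, hook heights and axis.

```bash
python3 - <<'E'
from h import *
np.set_printoptions(precision=4,suppress=True)
def hatch(c):
    P=pts(c);m=(abs(P[...,2]-.165)<.008).astype(np.uint8)
    n,l,st,_=cv2.connectedComponentsWithStats(m);i=1+np.argmax(st[1:,4]);mm=(l==i).astype(np.uint8)
    cs,h=cv2.findContours(mm,cv2.RETR_CCOMP,cv2.CHAIN_APPROX_NONE)
    best=max([k for k,hh in zip(cs,h[0]) if hh[3]>=0],key=cv2.contourArea)
    q=np.array([onz(c,x,y,.165)[:2] for x,y in best[:,0]],np.float32)
    r=cv2.minAreaRect(q);b=cv2.boxPoints(r);return r,b,np.median(P[l==i][:,2])
for n in ['w1','top0']:
    c=load(n);r,b,z=hatch(c);print(n,r,z);print(b)
    P=pts(c);ce=np.array(r[0])
    # long axis dir pointing +x
    e=[b[(i+1)%4]-b[i] for i in range(4)];L=max(e,key=np.linalg.norm);L=L/np.linalg.norm(L);L=L if L[0]>0 else -L
    N=np.array([-L[1],L[0]]);print('ang',np.degrees(np.arctan2(L[1],L[0])),'origin',ce+.011*L)
    o=ce+.011*L
    X=(P[...,:2]-o)@L;Y=(P[...,:2]-o)@N
    m=(P[...,2]>.10)&(P[...,2]<.158)&(X>-.02)&(X<.056)&(abs(Y)<.035)
    for lo in np.arange(-.005,.056,.004):
        k=m&(X>=lo)&(X<lo+.004)
        if k.sum()>1: print('x %.3f n %d zmax %.4f zmed %.4f ymean %.4f yr %.4f'%(lo+.002,k.sum(),P[k][:,2].max(),np.median(P[k][:,2]),Y[k].mean(),np.ptp(Y[k])))
E
```

```text
w1 ((0.596164882183075, 0.1651638150215149), (0.08404035866260529, 0.13553668558597565), 81.9171371459961) 0.1654926372239279
[[0.5232 0.1331]
 [0.6574 0.114 ]
 [0.6692 0.1972]
 [0.535  0.2163]]
ang -8.082866 origin [0.6071 0.1636]
x 0.005 n 3 zmax 0.1428 zmed 0.1416 ymean 0.0009 yr 0.0021
x 0.009 n 33 zmax 0.1456 zmed 0.1427 ymean -0.0000 yr 0.0075
x 0.013 n 16 zmax 0.1444 zmed 0.1426 ymean -0.0001 yr 0.0067
x 0.017 n 23 zmax 0.1360 zmed 0.1344 ymean 0.0003 yr 0.0073
x 0.021 n 26 zmax 0.1361 zmed 0.1345 ymean 0.0000 yr 0.0076
x 0.025 n 31 zmax 0.1362 zmed 0.1345 ymean 0.0002 yr 0.0076
x 0.029 n 27 zmax 0.1359 zmed 0.1346 ymean 0.0002 yr 0.0078
x 0.033 n 26 zmax 0.1365 zmed 0.1346 ymean 0.0004 yr 0.0078
x 0.037 n 70 zmax 0.1414 zmed 0.1352 ymean 0.0001 yr 0.0166
x 0.041 n 50 zmax 0.1414 zmed 0.1387 ymean 0.0001 yr 0.0175
x 0.045 n 16 zmax 0.1363 zmed 0.1346 ymean 0.0005 yr 0.0069
x 0.049 n 28 zmax 0.1367 zmed 0.1344 ymean 0.0001 yr 0.0079
x 0.053 n 25 zmax 0.1368 zmed 0.1345 ymean 0.0001 yr 0.0079
x 0.057 n 6 zmax 0.1358 zmed 0.1348 ymean 0.0000 yr 0.0055
top0 ((0.5973187685012817, 0
[... 281 characters left out ...]
zmax 0.1416 zmed 0.1368 ymean -0.0004 yr 0.0058
x 0.017 n 8 zmax 0.1377 zmed 0.1348 ymean 0.0002 yr 0.0058
x 0.021 n 8 zmax 0.1352 zmed 0.1343 ymean 0.0008 yr 0.0062
x 0.025 n 8 zmax 0.1376 zmed 0.1343 ymean 0.0014 yr 0.0072
x 0.029 n 10 zmax 0.1360 zmed 0.1330 ymean 0.0012 yr 0.0085
x 0.033 n 8 zmax 0.1367 zmed 0.1337 ymean 0.0003 yr 0.0068
x 0.037 n 16 zmax 0.1398 zmed 0.1355 ymean -0.0001 yr 0.0170
x 0.041 n 16 zmax 0.1421 zmed 0.1376 ymean 0.0013 yr 0.0163
x 0.045 n 8 zmax 0.1371 zmed 0.1324 ymean 0.0011 yr 0.0081
x 0.049 n 8 zmax 0.1376 zmed 0.1338 ymean 0.0005 yr 0.0064
x 0.053 n 8 zmax 0.1359 zmed 0.1338 ymean 0.0010 yr 0.0057
x 0.057 n 2 zmax 0.1373 zmed 0.1340 ymean 0.0003 yr 0.0022
```

Bar centre z ≈ 0.1315 from the bar top, the tip top and the collar together, which is within the stated ±13 mm. Both cameras agree on the cabinet to about 1 mm and put its yaw at -8.1°. Now over the shade.

Request:
carry_out([
  [93, [19, -42, 0], 0],
  [93, [19, -42, 0], 0],
  [93, [19, -42, 0], 0],
  [93, [19, -42, 0], 0],
  [93, [19, -42, 0], 0],
  [93, [19, -42, 0], 0],
  [93, [20, -42, 0], -0.015],
  [93, [0, 0, 0], 0],
])

```text
time: 3.25
position: [0.5104, -0.1498, 0.2978]
tcp_rot: [-0.046, 0.999, -0.001, -0.001]
wrist_force: [0.9, 1.1, 0.2]
opening: 0.0929
```

```bash
python3 - <<'E'
from h import *
np.set_printoptions(precision=4,suppress=True)
c=cap('wrist','w2');s=monitor.state();print(s['position'],s['tcp_rot'],s['wrist_force'],s['q'])
P=pts(c);w=P.reshape(-1,3);w=w[np.isfinite(w[:,0])]
w=w[np.hypot(w[:,0]-.514,w[:,1]+.145)<.036]
hd=w[(w[:,2]>.178)&(w[:,2]<.19)];print(len(hd),hd.mean(0),cv2.minAreaRect(hd[:,:2].astype(np.float32)),np.percentile(hd[:,2],[50,95]))
t=hd[hd[:,2]>.184];print(len(t),cv2.minAreaRect(t[:,:2].astype(np.float32)))
a=w[(w[:,2]>.04)&(w[:,2]<.105)]
m=a.mean(0);U,S,V=np.linalg.svd((a-m)[:,:2],full_matrices=False);print(len(a),m,S,np.degrees(np.arctan2(V[0,1],V[0,0])))
d=w[(w[:,2]>.028)&(w[:,2]<.038)];print('drum',cv2.minEnclosingCircle(d[:,:2].astype(np.float32)))
E
```

```text
[ 0.5116 -0.1465  0.2978] [-0.0485  0.9988 -0.0001 -0.0001] [-0.1211  1.4109 -0.29  ] [ 0.2324  0.3436  0.0076  1.6024 -0.0024  1.1958  1.9083]
337 [ 0.5121 -0.1456  0.186 ] ((0.5127208828926086, -0.1454886794090271), (0.015882762148976326, 0.015461659990251064), 5.804886817932129) [0.1863 0.1876]
307 ((0.512789249420166, -0.14548173546791077), (0.01574532687664032, 0.015461659990251064), 5.804885387420654)
215 [ 0.5119 -0.1458  0.0837] [0.2055 0.024 ] -83.26074087279605
drum ((0.5130141377449036, -0.1458122581243515), 0.029108157381415367)
```

View pics/w2.png

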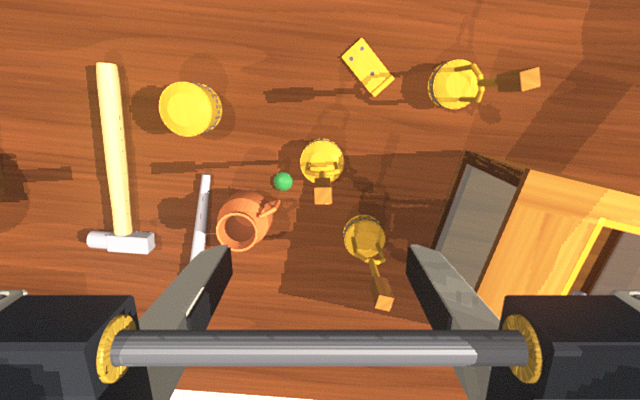

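In the wrist view the chosen handle's top is at (323,195). It measures (0.5127, -0.1455) at z 0.186, 15.7 mm square, yaw about 6°. Descending and closing.

Request:
carry_out([
  [93, [-1, 1, 40], -0.01],
  [93, [0, 0, 40], 0],
  [93, [0, 0, 30], 0],
  [93, [0, 0, 16], 0],
  [93, [0, 0, 8], 0],
  [93, [0, 0, 0], 0],
  [93, [0, 0, 0], 0],
  [50, [0, 0, 0], 0],
])

```text
time: 4.3
position: [0.5138, -0.1437, 0.1645]
tcp_rot: [-0.057, 0.998, -0.0, 0.001]
wrist_force: [-0.1, 0.7, -0.0]
opening: 0.0871
```

```bash
python3 - <<'E'
from h import *
np.set_printoptions(precision=4,suppress=True)
c=cap('scene','s2');s=monitor.state();print(s['position'],s['tcp_rot'],s['wrist_force'],s['opening'])
cv2.imwrite('pics/s2c.png',cv2.resize(c['image'][80:240,240:400,::-1],None,fx=3.5,fy=3.5))
E
```

```text
[ 0.5136 -0.1437  0.1644] [-0.057   0.9984 -0.0002  0.0006] [-0.6528  1.297   0.2927] 0.08368961524117056
```

View pics/s2c.png

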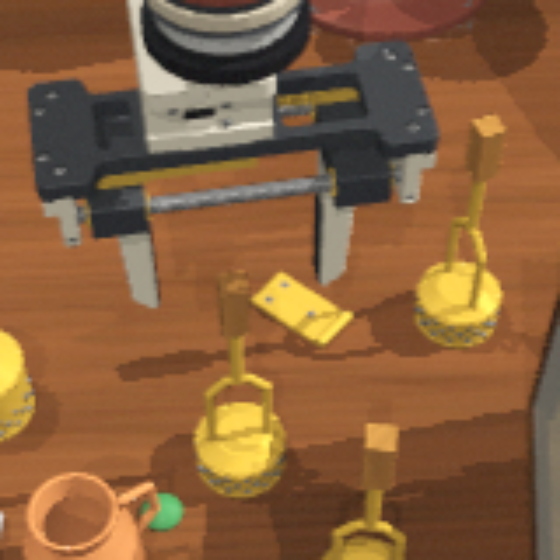

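Request:
carry_out([
  [40, [1, -1.5, 0], 0],
  [24, [0, 0, 0], 0],
  [20, [0, 0, 0], 0],
  [12, [0, 0, 0], 0],
  [8, [0, 0, 0], 0],
  [8, [0, 0, 0], 0],
  [8, [0, 0, 0], 0],
  [8, [0, 0, 0], 0],
], newtons=12)

```text
time: 5.35
position: [0.5124, -0.1454, 0.1637]
tcp_rot: [-0.057, 0.998, -0.0, -0.0]
wrist_force: [-0.4, -0.2, -0.5]
opening: 0.0155
```

Request:
carry_out([
  [8, [0, 0, 0], 0],
  [8, [0, 0, 0], 0],
  [8, [0, 0, 0], 0],
  [8, [0, 0, -3], 0],
  [8, [0, 0, -6], 0],
  [8, [0, 0, -6], 0],
  [8, [0, 0, 0], 0],
  [8, [0, 0, 0], 0],
], newtons=55)

```text
time: 6.35
position: [0.5123, -0.1452, 0.1787]
tcp_rot: [-0.057, 0.998, 0.0, -0.0]
wrist_force: [0.3, 0.1, -2.3]
opening: 0.0134
```

```bash
python3 - <<'E'
from h import *
np.set_printoptions(precision=4,suppress=True)
c=cap('scene','s3');s=monitor.state();print(s['position'],s['tcp_rot'],s['wrist_force'],s['wrist_torque'],s['opening'])
cv2.imwrite('pics/s3c.png',cv2.resize(c['image'][80:240,240:400,::-1],None,fx=3.5,fy=3.5))
E
```

```text
[ 0.5122 -0.1452  0.1786] [-0.0571  0.9984  0.     -0.0002] [ 0.8764  0.2356 -1.3   ] [ 0.0218  0.0487 -0.0092] 0.013069924648237913
```

View pics/s3c.png

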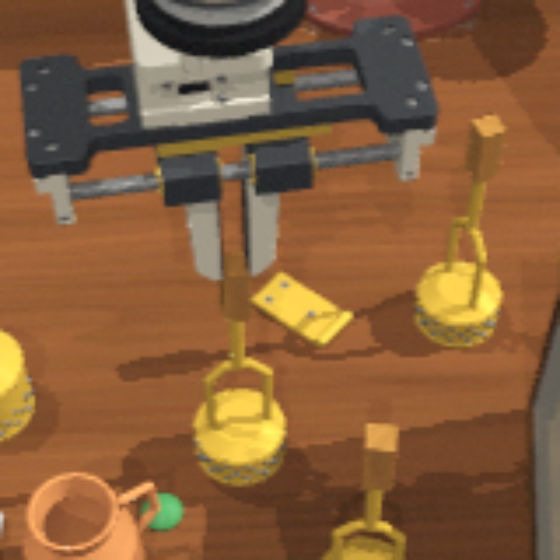

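Lifted: a clear gap under the drum, force about -2.3 N. Raising, turning the eye to the cabinet's x axis and travelling over.

Request:
carry_out([
  [8, [0, 0, -12], 0],
  [8, [0, 0, -24], 0],
  [8, [0, 0, -34], 0],
  [8, [0, 0, -36], 0],
  [8, [0, 0, -36], 0],
  [8, [0, 0, -30], 0],
  [8, [0, 0, -18], 0],
  [8, [0, 0, -6], 0],
])

```text
time: 7.4
position: [0.5127, -0.1454, 0.3765]
tcp_rot: [-0.057, 0.998, -0.0, 0.001]
wrist_force: [0.4, 0.8, -1.3]
opening: 0.0128
```

Request:
carry_out([
  [8, [0, 0, 0], 0.045],
  [8, [0, 0, 0], 0.08],
  [8, [0, 0, 0], 0.08],
  [8, [0, 0, 0], 0.05],
  [8, [0, 8, 0], 0],
  [8, [-1, 18, 0], 0],
  [8, [-1, 28, 0], 0],
  [8, [-2, 34, 0], 0],
])

```text
time: 8.4
position: [0.5288, -0.0566, 0.3747]
tcp_rot: [0.07, 0.998, 0.0, -0.0]
wrist_force: [0.7, 0.3, -1.9]
opening: 0.0132
```

Request:
carry_out([
  [8, [-2, 38, 0], 0],
  [8, [-2, 38, 0], 0],
  [8, [-2, 38, 0], 0],
  [8, [-2, 38, 0], 0],
  [8, [-2, 34, 0], 0],
  [8, [-1, 26, 0], 0],
  [8, [-1, 14, 0], 0],
  [8, [0, 5, 0], 0],
])

```text
time: 9.4
position: [0.5727, 0.1695, 0.3745]
tcp_rot: [0.069, 0.998, -0.0, -0.0]
wrist_force: [-0.7, -0.4, -2.3]
opening: 0.0128
```

Request:
carry_out([
  [8, [0, 0, 0], 0],
  [8, [0, 0, 0], 0],
  [8, [0, 0, 0], 0],
  [8, [0, 0, 0], 0],
  [8, [0, 0, 0], 0],
  [8, [0, 0, 0], 0],
  [8, [0, 0, 0], 0],
  [8, [0, 0, 0], 0],
])

```text
time: 10.4
position: [0.573, 0.1684, 0.3747]
tcp_rot: [0.07, 0.998, -0.0, -0.0]
wrist_force: [0.3, 0.3, -1.9]
opening: 0.013
```

```bash
cat > rel.py <<'E'
from h import *
np.set_printoptions(precision=4,suppress=True)
O=np.array([.6071,.1636]);A=np.radians(-8.1);X=np.array([np.cos(A),np.sin(A)]);Y=np.array([-X[1],X[0]])
def st(bar=.1315):
    s=monitor.state();p=np.array(s['position']);q=s['tcp_rot']
    M=R.from_quat(q).as_matrix()
    d=p[:2]-O
    print('t %.2f tcp'%s['time'],p,'cab x %.1f y %.1f mm'%(1e3*d@X,1e3*d@Y),'yawx %.2f'%np.degrees(np.arctan2(M[1,0],M[0,0])),'tilt',M[:,2],'F',s['wrist_force'],'M',s['wrist_torque'],'open %.1f'%(1e3*s['opening']))
    print('eye_z-bar mm %.1f'%(1e3*(p[2]-.0767-bar)))
    return s
E
python3 - <<'E'
from rel import *
st();cap('scene','s4');cap('top','t4');cap('wrist','w4')
E
```

```text
t 10.40 tcp [0.573  0.1684 0.3747] cab x -34.5 y -0.1 mm yawx 171.94 tilt [-0.0001 -0.     -1.    ] F [ 0.2616  0.2746 -1.8545] M [ 0.0544  0.0241 -0.0085] open 13.0
eye_z-bar mm 166.5
```

View pics/s4.png

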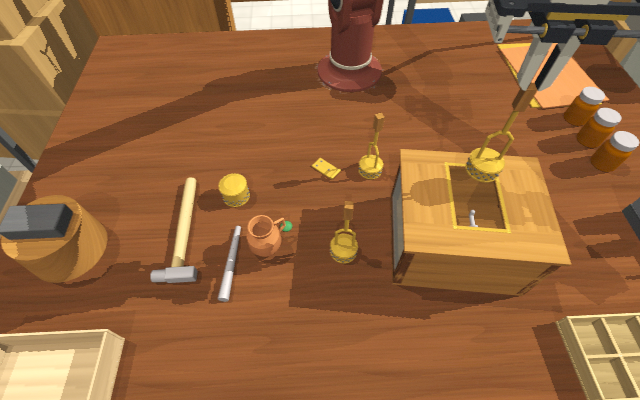

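View pics/w4.png

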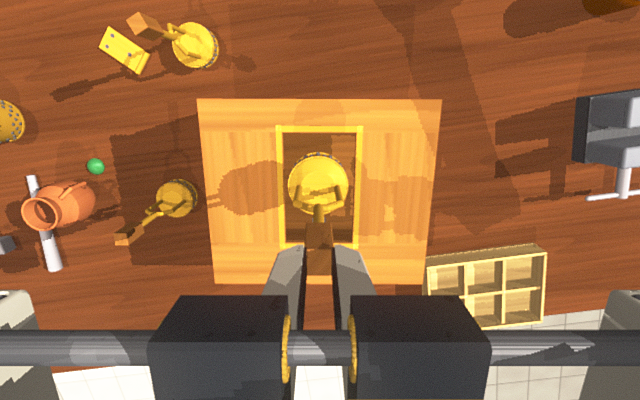

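The shade hangs over the hatch, with the drum at wrist pixel (318,184). I'll check its tilt and the eye and drum heights by depth before going down.

```bash
python3 - <<'E'
from rel import *
p=np.array([.573,.1684])
for n in ['w4','s4','t4']:
    c=load(n);P=pts(c);w=P.reshape(-1,3);w=w[np.isfinite(w[:,0])]
    w=w[(np.hypot(w[:,0]-p[0],w[:,1]-p[1])<.045)]
    w=w[w[:,2]>.19]
    d=w[(w[:,2]>.235)&(w[:,2]<.252)]
    if len(d)<20: print(n,len(d));continue
    ce,r=cv2.minEnclosingCircle(d[:,:2].astype(np.float32))
    print(n,len(d),'drum top z',np.percentile(d[:,2],[10,50,90]),'circle',ce,r,'rel cab mm',1e3*((np.array(ce)-O)@X),1e3*((np.array(ce)-O)@Y),'zmin',w[:,2].min())
    # plane fit of drum top
    f=d[abs(d[:,2]-np.median(d[:,2]))<.004]
    A_=np.c_[f[:,:2]-f[:,:2].mean(0),np.ones(len(f))];co=np.linalg.lstsq(A_,f[:,2],rcond=None)[0];print('  tilt deg',np.degrees(co[:2]),co[2])
    a=w[(w[:,2]>.258)&(w[:,2]<.315)]
    if len(a)>10:
        m=a.mean(0);U,S,V=np.linalg.svd((a-m)[:,:2],full_matrices=False);print('  stirrup',len(a),m,S,'yaw',np.degrees(np.arctan2(V[0,1],V[0,0])),'cab',1e3*((m[:2]-O)@X),1e3*((m[:2]-O)@Y))
E
```

```text
w4 2208 drum top z [0.239  0.244  0.2461] circle (0.5733674764633179, 0.16823093593120575) 0.02947205677628517 rel cab mm -34.048500913526794 -0.16821799341865812 zmin 0.21130690929978724
  tilt deg [ 4.5102 -0.5077] 0.24404307522828372
  stirrup 506 [0.572  0.1686 0.2954] [0.3146 0.0353] yaw -97.95600518257154 cab -35.4713893918426 0.00889728254139556
s4 692 drum top z [0.2394 0.2439 0.2472] circle (0.5729429721832275, 0.1678345650434494) 0.030146874487400055 rel cab mm -34.4129210472291 -0.620447725555061 zmin 0.21246139177047385
  tilt deg [-1.8296  1.7454] 0.2442480133311611
  stirrup 252 [0.5739 0.1661 0.2896] [0.242  0.0218] yaw -98.27325542361369 cab -33.17587002041939 -2.21698588404966
t4 320 drum top z [0.2381 0.2413 0.2458] circle (0.5728802680969238, 0.16292747855186462) 0.02800470031797886 rel cab mm -33.7835850442167 -5.487414525693046 zmin 0.2103358428551514
  tilt deg [0.5919 5.7801] 0.2411344577798794
  stirrup 16 [0.5708 0.1493 0.2729] [0.0064 0.0026] yaw 172.31065304126926 cab -33.9499038779424 -19.23492747838573
```

Everything matches: drum axis at cabinet (-34, -0.2) mm, upright, eye yaw -8°, drum top 0.244 against 0.245 expected. Lowering 139 mm through the hatch.

Request:
carry_out([
  [8, [0, 0, 8], 0],
  [8, [0, 0, 16], 0],
  [8, [0, 0, 22], 0],
  [8, [0, 0, 26], 0],
  [8, [0, 0, 26], 0],
  [8, [0, 0, 22], 0],
  [8, [0, 0, 13], 0],
  [8, [0, 0, 6], 0],
])

```text
time: 11.55
position: [0.5728, 0.1683, 0.235]
tcp_rot: [0.07, 0.998, -0.0, -0.0]
wrist_force: [-0.3, 0.2, -0.7]
opening: 0.0129
```

```bash
python3 - <<'E'
from rel import *
st();c=cap('scene','s5');cap('wrist','w5')
cv2.imwrite('pics/s5c.png',cv2.resize(c['image'][60:260,390:590,::-1],None,fx=3,fy=3,interpolation=cv2.INTER_CUBIC))
E
```

```text
t 11.55 tcp [0.5728 0.1683 0.235 ] cab x -34.6 y -0.2 mm yawx 171.94 tilt [-0.001  -0.0003 -1.    ] F [-0.3011  0.1619 -0.7484] M [ 0.0079 -0.0235 -0.0205] open 12.9
eye_z-bar mm 26.8
```

View pics/s5c.png

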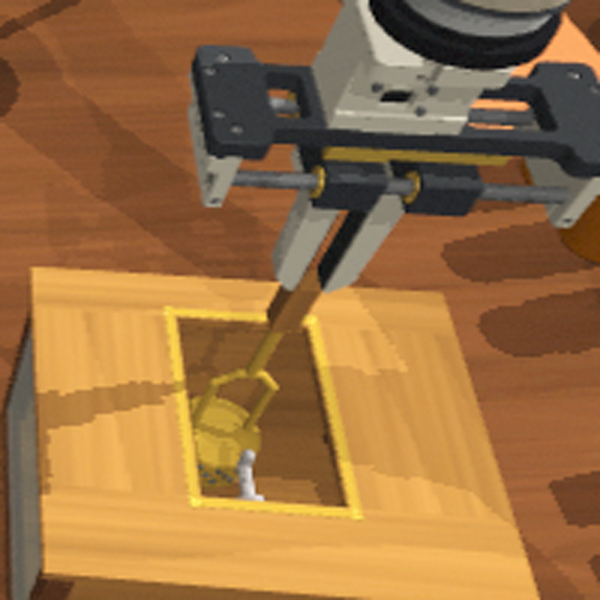

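View pics/w5.png

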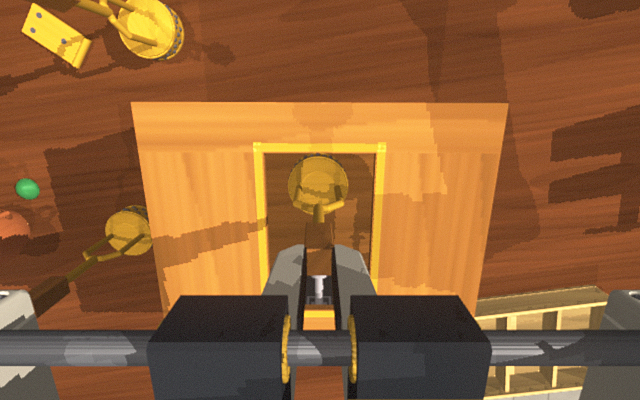

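The drum is inside the cabinet, clear of all the frame edges. Moving along cabinet x over the hook.

Request:
carry_out([
  [8, [-4, 0, 0], 0],
  [8, [-8, 0, 0], 0],
  [8, [-10, 0, 0], 0],
  [8, [-11, 0, 0], 0],
  [8, [-10, 0, 0], 0],
  [8, [-9, 0, 0], 0],
  [8, [-5, 0, 0], 0],
  [8, [-2, 0, 0], 0],
])

```text
time: 12.65
position: [0.6316, 0.16, 0.2356]
tcp_rot: [0.07, 0.998, -0.0, -0.0]
wrist_force: [0.8, 0.4, -2.0]
opening: 0.0131
```

```bash
python3 - <<'E'
from rel import *
st();c=cap('scene','s6');w=cap('wrist','w6')
cv2.imwrite('pics/s6c.png',cv2.resize(c['image'][60:260,390:590,::-1],None,fx=3,fy=3,interpolation=cv2.INTER_CUBIC))
cv2.imwrite('pics/w6c.png',cv2.resize(w['image'][100:320,210:430,::-1],None,fx=2.7,fy=2.7,interpolation=cv2.INTER_CUBIC))
st()
E
```

```text
t 12.65 tcp [0.6316 0.16   0.2356] cab x 24.8 y -0.1 mm yawx 171.93 tilt [-0.0004 -0.0001 -1.    ] F [ 0.7581  0.4043 -1.9514] M [0.0442 0.0185 0.0165] open 13.1
eye_z-bar mm 27.4
t 12.75 tcp [0.6314 0.1601 0.2356] cab x 24.5 y -0.0 mm yawx 171.94 tilt [-0.0004 -0.     -1.    ] F [ 0.1822 -0.0957 -1.7524] M [-0.0041 -0.031   0.0394] open 13.1
eye_z-bar mm 27.4
```

View pics/s6c.png

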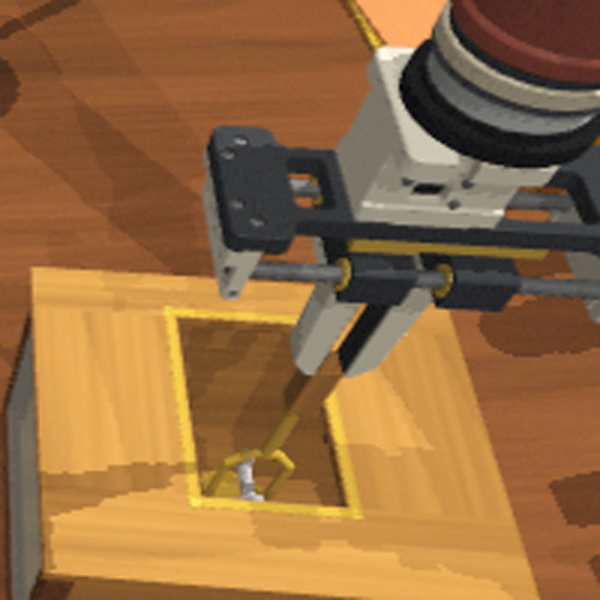

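View pics/w6c.png

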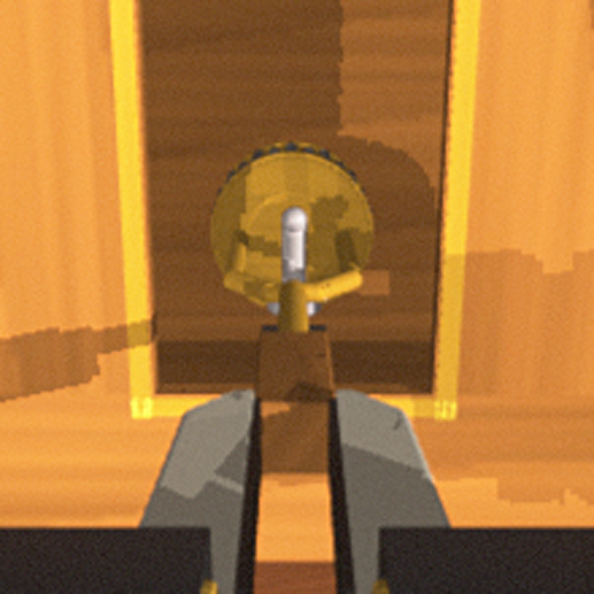

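The wrist view shows the hook's tip in front of the arch, the bar centred in the eye and the collar beyond. Lowering to just above contact.

Request:
carry_out([
  [8, [0, 0, 3], 0],
  [8, [0, 0, 4], 0],
  [8, [0, 0, 5], 0],
  [8, [0, 0, 5], 0],
  [8, [0, 0, 4], 0],
  [8, [0, 0, 2], 0],
  [8, [0, 0, 1], 0],
  [8, [0, 0, 0], 0],
])

```text
time: 13.75
position: [0.6315, 0.1601, 0.2118]
tcp_rot: [0.07, 0.998, -0.0, 0.0]
wrist_force: [0.4, 0.4, -1.1]
opening: 0.013
```

Request:
carry_out([
  [8, [0, 0, 0.5], 0],
  [8, [0, 0, 0.5], 0],
  [8, [0, 0, 0.5], 0],
  [8, [0, 0, 0.5], 0],
  [8, [0, 0, 0.5], 0],
  [8, [0, 0, 0.5], 0],
  [8, [0, 0, 0], 0],
  [8, [0, 0, 0], 0],
])

```text
time: 14.75
position: [0.6315, 0.1601, 0.2088]
tcp_rot: [0.07, 0.998, 0.0, 0.0]
wrist_force: [-0.5, -0.2, -2.4]
opening: 0.0132
```

```bash
python3 - <<'E'
from rel import *
st()
E
```

```text
t 14.75 tcp [0.6315 0.1601 0.2088] cab x 24.6 y -0.0 mm yawx 171.93 tilt [ 0.  0. -1.] F [-0.5297 -0.2313 -2.4348] M [ 0.0359  0.013  -0.0412] open 13.2
eye_z-bar mm 0.6
```

Request:
carry_out([
  [8, [0, 0, 0.5], 0],
  [8, [0, 0, 0.5], 0],
  [8, [0, 0, 0.5], 0],
  [8, [0, 0, 0.5], 0],
  [8, [0, 0, 0.5], 0],
  [8, [0, 0, 0.5], 0],
  [8, [0, 0, 0], 0],
  [8, [0, 0, 0], 0],
])

```text
time: 15.75
position: [0.6319, 0.1602, 0.2065]
tcp_rot: [0.07, 0.998, 0.0, 0.001]
wrist_force: [-0.7, 0.2, 3.1]
opening: 0.0132
```

Request:
carry_out([
  [8, [0, 0, 0.5], 0],
  [8, [0, 0, 0.5], 0],
  [8, [0, 0, 0.5], 0],
  [8, [0, 0, 0.5], 0],
  [8, [0, 0, 0], 0],
  [8, [0, 0, 0], 0],
  [8, [0, 0, 0], 0],
  [8, [0, 0, 0], 0],
])

```text
time: 16.75
position: [0.6314, 0.1601, 0.2037]
tcp_rot: [0.07, 0.998, -0.0, -0.0]
wrist_force: [-0.8, -0.4, 5.1]
opening: 0.0133
```

The slide is moving under the drag (about +4.5 N at the wrist). Approaching the stop in small steps.

Request:
carry_out([
  [8, [0, 0, 0.5], 0],
  [8, [0, 0, 0.5], 0],
  [8, [0, 0, 0.5], 0],
  [8, [0, 0, 0], 0],
  [8, [0, 0, 0], 0],
  [8, [0, 0, 0], 0],
  [8, [0, 0, 0], 0],
  [8, [0, 0, 0], 0],
])

```text
time: 17.75
position: [0.6314, 0.1601, 0.2022]
tcp_rot: [0.07, 0.998, -0.0, -0.0]
wrist_force: [0.1, -0.8, 4.5]
opening: 0.0132
```

Request:
carry_out([
  [8, [0, 0, 0.3], 0],
  [8, [0, 0, 0.3], 0],
  [8, [0, 0, 0.3], 0],
  [8, [0, 0, 0], 0],
  [8, [0, 0, 0], 0],
  [8, [0, 0, 0], 0],
  [8, [0, 0, 0], 0],
  [8, [0, 0, 0], 0],
])

```text
time: 18.75
position: [0.6314, 0.1601, 0.2013]
tcp_rot: [0.07, 0.998, -0.0, -0.0]
wrist_force: [-0.7, -0.3, 4.9]
opening: 0.013
```

Request:
carry_out([
  [8, [0, 0, 0.3], 0],
  [8, [0, 0, 0.3], 0],
  [8, [0, 0, 0], 0],
  [8, [0, 0, 0], 0],
  [8, [0, 0, 0], 0],
  [8, [0, 0, 0], 0],
  [8, [0, 0, 0], 0],
  [8, [0, 0, 0], 0],
])

```text
time: 19.75
position: [0.6314, 0.1601, 0.2007]
tcp_rot: [0.07, 0.998, 0.0, -0.0]
wrist_force: [-0.2, -0.2, 3.6]
opening: 0.0134
```

Request:
carry_out([
  [8, [0, 0, 0.3], 0],
  [8, [0, 0, 0.3], 0],
  [8, [0, 0, 0], 0],
  [8, [0, 0, 0], 0],
  [8, [0, 0, 0], 0],
  [8, [0, 0, 0], 0],
  [8, [0, 0, 0], 0],
  [8, [0, 0, 0], 0],
])

```text
time: 20.75
position: [0.6314, 0.16, 0.2001]
tcp_rot: [0.07, 0.998, -0.0, -0.0]
wrist_force: [0.6, -0.4, 4.7]
opening: 0.0132
```

Request:
carry_out([
  [8, [0, 0, 0.3], 0],
  [8, [0, 0, 0.2], 0],
  [8, [0, 0, 0], 0],
  [8, [0, 0, 0], 0],
  [8, [0, 0, 0], 0],
  [8, [0, 0, 0], 0],
  [8, [0, 0, 0], 0],
  [8, [0, 0, 0], 0],
])

```text
time: 21.75
position: [0.6314, 0.1601, 0.1996]
tcp_rot: [0.07, 0.998, -0.0, -0.0]
wrist_force: [0.2, 0.1, 4.6]
opening: 0.0133
```

Request:
carry_out([
  [8, [0, 0, 0.3], 0],
  [8, [0, 0, 0.2], 0],
  [8, [0, 0, 0], 0],
  [8, [0, 0, 0], 0],
  [8, [0, 0, 0], 0],
  [8, [0, 0, 0], 0],
  [8, [0, 0, 0], 0],
  [8, [0, 0, 0], 0],
])

```text
time: 22.75
position: [0.6314, 0.1601, 0.1991]
tcp_rot: [0.07, 0.998, -0.0, -0.0]
wrist_force: [0.1, 1.0, 3.6]
opening: 0.0133
```

Request:
carry_out([
  [8, [0, 0, 0.2], 0],
  [8, [0, 0, 0.2], 0],
  [8, [0, 0, 0], 0],
  [8, [0, 0, 0], 0],
  [8, [0, 0, 0], 0],
  [8, [0, 0, 0], 0],
  [8, [0, 0, 0], 0],
  [8, [0, 0, 0], 0],
])

```text
time: 23.75
position: [0.6314, 0.1601, 0.1987]
tcp_rot: [0.07, 0.998, -0.0, -0.0]
wrist_force: [0.3, -0.5, 5.1]
opening: 0.0131
```

```bash
python3 - <<'E'
from rel import *
st();c=cap('wrist','w7');st()
P=pts(c);Xc=(P[...,:2]-O)@X;Yc=(P[...,:2]-O)@Y
for lo,hi in [(.004,.013),(.017,.034)]:
    m=(P[...,2]>.09)&(P[...,2]<.15)&(Xc>lo)&(Xc<hi)&(abs(Yc)<.006);print(lo,m.sum(),np.percentile(P[m][:,2],[50,90,97]))
m=(abs(Xc-.025)<.009)&(abs(Yc)<.009)&(P[...,2]>.165);print('handle seen z',np.percentile(P[m][:,2],[2,50]) if m.any() else None)
cv2.imwrite('pics/w7c.png',cv2.resize(c['image'][100:320,210:430,::-1],None,fx=2.7,fy=2.7,interpolation=cv2.INTER_CUBIC))
E
```

```text
t 23.75 tcp [0.6314 0.1601 0.1987] cab x 24.6 y -0.1 mm yawx 171.94 tilt [-0.0001 -0.0001 -1.    ] F [ 0.2937 -0.524   5.0913] M [-0.0117 -0.0534  0.0153] open 13.1
eye_z-bar mm -9.5
t 23.80 tcp [0.6314 0.1601 0.1987] cab x 24.6 y -0.1 mm yawx 171.94 tilt [-0.0001 -0.     -1.    ] F [ 0.1668 -0.4752  4.9856] M [ 0.0162 -0.0203 -0.0295] open 13.4
eye_z-bar mm -9.5
0.004 87 [0.1348 0.1362 0.1367]
0.017 203 [0.1319 0.145  0.1479]
handle seen z [0.1839 0.2221]
```

View pics/w7c.png

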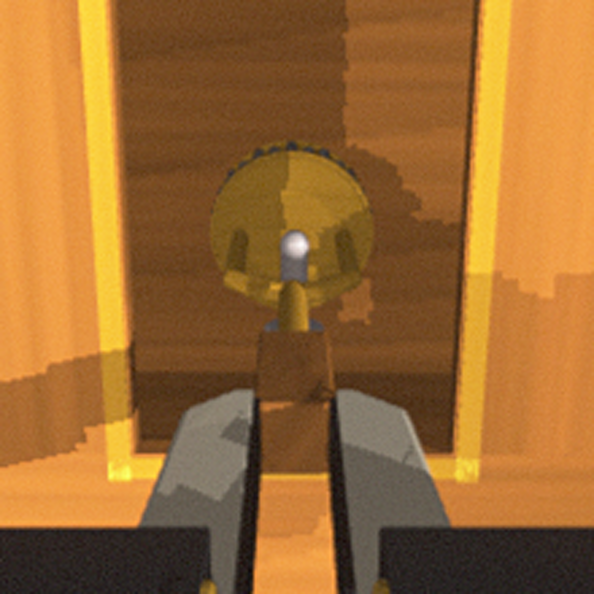

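The tip top has come down about 8 mm (0.1427 → 0.1348), so the slide moves with the shade and the stop must be very near. Carefully on.

Request:
carry_out([
  [8, [0, 0, 0.2], 0],
  [8, [0, 0, 0.2], 0],
  [8, [0, 0, 0], 0],
  [8, [0, 0, 0], 0],
  [8, [0, 0, 0], 0],
  [8, [0, 0, 0], 0],
  [8, [0, 0, 0], 0],
  [8, [0, 0, 0], 0],
])

```text
time: 24.8
position: [0.6315, 0.1601, 0.1985]
tcp_rot: [0.07, 0.998, 0.0, 0.0]
wrist_force: [1.1, 0.3, 5.0]
opening: 0.0134
```

Request:
carry_out([
  [8, [0, 0, 0.2], 0],
  [8, [0, 0, 0.2], 0],
  [8, [0, 0, 0], 0],
  [8, [0, 0, 0], 0],
  [8, [0, 0, 0], 0],
  [8, [0, 0, 0], 0],
  [8, [0, 0, 0], 0],
  [8, [0, 0, 0], 0],
])

```text
time: 25.8
position: [0.6317, 0.1601, 0.1984]
tcp_rot: [0.07, 0.998, 0.0, 0.0]
wrist_force: [0.2, 0.0, 5.2]
opening: 0.013
```

Request:
carry_out([
  [8, [0, 0, 0.2], 0],
  [8, [0, 0, 0.2], 0],
  [8, [0, 0, 0], 0],
  [8, [0, 0, 0], 0],
  [8, [0, 0, 0], 0],
  [8, [0, 0, 0], 0],
  [8, [0, 0, 0], 0],
  [8, [0, 0, 0], 0],
])

```text
time: 26.8
position: [0.6319, 0.1602, 0.1983]
tcp_rot: [0.07, 0.998, 0.0, 0.001]
wrist_force: [-1.3, 0.0, 6.3]
opening: 0.013
```

Request:
carry_out([
  [8, [0, 0, 0.2], 0],
  [8, [0, 0, 0.2], 0],
  [8, [0, 0, 0], 0],
  [8, [0, 0, 0], 0],
  [8, [0, 0, 0], 0],
  [8, [0, 0, 0], 0],
  [8, [0, 0, 0], 0],
  [8, [0, 0, 0], 0],
])

```text
time: 27.8
position: [0.6321, 0.1602, 0.1981]
tcp_rot: [0.07, 0.998, 0.0, 0.001]
wrist_force: [0.2, -0.8, 7.8]
opening: 0.0133
```

At the stop: force rises about 1.2–1.5 N per 0.4 mm commanded. About 1.4 mm more for roughly 15 N total (12.5 at the wrist plus 2.45 weight).

Request:
carry_out([
  [8, [0, 0, 0.3], 0],
  [8, [0, 0, 0.3], 0],
  [8, [0, 0, 0.3], 0],
  [8, [0, 0, 0], 0],
  [8, [0, 0, 0], 0],
  [8, [0, 0, 0], 0],
  [8, [0, 0, 0], 0],
  [8, [0, 0, 0], 0],
])

```text
time: 28.8
position: [0.6325, 0.1603, 0.1979]
tcp_rot: [0.07, 0.998, 0.0, 0.002]
wrist_force: [-0.1, -1.1, 8.4]
opening: 0.0132
```

```bash
python3 - <<'E'
from rel import *
f=[]
for i in range(3):
    s=monitor.state();f.append(s['wrist_force'][2]);optics.capture('top')
st();print(f)
E
```

```text
t 28.95 tcp [0.6325 0.1603 0.1979] cab x 25.6 y 0.3 mm yawx 171.93 tilt [ 0.0032  0.0008 -1.    ] F [-0.1547  0.097   8.0602] M [-0.0348  0.0192 -0.0445] open 13.0
eye_z-bar mm -10.3
[np.float64(8.423852491502092), np.float64(9.110657403085042), np.float64(10.27103331315797)]
```

Request:
carry_out([
  [8, [0, 0, 0.4], 0],
  [8, [0, 0, 0.4], 0],
  [8, [0, 0, 0.4], 0],
  [8, [0, 0, 0.3], 0],
  [8, [0, 0, 0], 0],
  [8, [0, 0, 0], 0],
  [8, [0, 0, 0], 0],
  [8, [0, 0, 0], 0],
])

```text
time: 29.95
position: [0.6332, 0.1604, 0.1975]
tcp_rot: [0.07, 0.998, 0.001, 0.003]
wrist_force: [-0.5, -0.1, 12.1]
opening: 0.0136
```

```bash
python3 - <<'E'
from rel import *
f=[]
for i in range(4):
    s=monitor.state();f.append(s['wrist_force'][2]);optics.capture('top')
st();print(np.array(f))
E
```

```text
t 30.15 tcp [0.6332 0.1604 0.1975] cab x 26.3 y 0.5 mm yawx 171.93 tilt [ 0.0053  0.0012 -1.    ] F [-1.3505  0.0229 12.0055] M [-0.0431  0.0987 -0.0458] open 13.6
eye_z-bar mm -10.7
[12.1156 11.569  12.3977 12.0124]
```

Wrist 12.0 N on average, plus weight, gives about 14.5 N. Nudging 0.2 mm and holding for a second.

Request:
carry_out([
  [8, [0, 0, 0.2], 0],
  [8, [0, 0, 0], 0],
  [8, [0, 0, 0], 0],
  [8, [0, 0, 0], 0],
  [8, [0, 0, 0], 0],
  [8, [0, 0, 0], 0],
  [8, [0, 0, 0], 0],
  [8, [0, 0, 0], 0],
])

```text
time: 31.15
position: [0.6333, 0.1604, 0.1974]
tcp_rot: [0.07, 0.998, 0.001, 0.003]
wrist_force: [-1.2, 0.5, 12.3]
opening: 0.0134
```

Held about 14.8 N for over a second. Easing off.

Request:
carry_out([
  [8, [0, 0, -0.4], 0],
  [8, [0, 0, -0.4], 0],
  [8, [0, 0, -0.4], 0],
  [8, [0, 0, -0.4], 0],
  [8, [0, 0, -0.4], 0],
  [8, [0, 0, -0.4], 0],
  [8, [0, 0, 0], 0],
  [8, [0, 0, 0], 0],
])

```text
time: 32.15
position: [0.6322, 0.1602, 0.1981]
tcp_rot: [0.07, 0.998, 0.0, 0.001]
wrist_force: [0.4, -0.1, 8.4]
opening: 0.0134
```

Request:
carry_out([
  [8, [0, 0, -0.4], 0],
  [8, [0, 0, -0.4], 0],
  [8, [0, 0, -0.4], 0],
  [8, [0, 0, 0], 0],
  [8, [0, 0, 0], 0],
  [8, [0, 0, 0], 0],
  [8, [0, 0, 0], 0],
  [8, [0, 0, 0], 0],
])

```text
time: 33.15
position: [0.6316, 0.1601, 0.1984]
tcp_rot: [0.07, 0.998, 0.0, 0.0]
wrist_force: [-0.3, -0.2, 5.4]
opening: 0.013
```

Request:
carry_out([
  [8, [0, 0, -0.4], 0],
  [8, [0, 0, -0.4], 0],
  [8, [0, 0, -0.4], 0],
  [8, [0, 0, 0], 0],
  [8, [0, 0, 0], 0],
  [8, [0, 0, 0], 0],
  [8, [0, 0, 0], 0],
  [8, [0, 0, 0], 0],
])

```text
time: 34.15
position: [0.6312, 0.16, 0.1991]
tcp_rot: [0.07, 0.998, -0.0, -0.0]
wrist_force: [-0.2, 0.7, 1.3]
opening: 0.013
```

```bash
python3 - <<'E'
from rel import *
f=[]
for i in range(4):
    s=monitor.state();f.append(s['wrist_force']);optics.capture('top')
st();print(np.array(f).mean(0))
E
```

```text
t 34.35 tcp [0.6313 0.16   0.1991] cab x 24.4 y -0.1 mm yawx 171.94 tilt [-0.0005 -0.0002 -1.    ] F [0.1299 0.172  0.8216] M [ 0.035   0.0017 -0.0109] open 13.1
eye_z-bar mm -9.1
[ 0.3266 -0.1541  1.2186]
```

Request:
carry_out([
  [8, [0, 0, -0.3], 0],
  [8, [0, 0, 0], 0],
  [8, [0, 0, 0], 0],
  [8, [0, 0, 0], 0],
  [8, [0, 0, 0], 0],
  [8, [0, 0, 0], 0],
  [8, [0, 0, 0], 0],
  [8, [0, 0, 0], 0],
], newtons=10)

```text
time: 35.35
position: [0.6314, 0.16, 0.1996]
tcp_rot: [0.07, 0.998, -0.0, -0.0]
wrist_force: [0.1, -0.1, -2.2]
opening: 0.0157
```

```bash
python3 - <<'E'
from rel import *
f=[]
for i in range(4):
    s=monitor.state();f.append(s['wrist_force']);optics.capture('top')
st();print(np.array(f).mean(0))
E
```

```text
t 35.55 tcp [0.6314 0.1601 0.1996] cab x 24.6 y -0.1 mm yawx 171.94 tilt [-0. -0. -1.] F [-0.7631  0.2015 -1.5495] M [ 0.0271 -0.0129 -0.0322] open 15.5
eye_z-bar mm -8.6
[ 0.1988 -0.0048 -1.988 ]
```

Request:
carry_out([
  [8, [0, 0, 0.3], 0],
  [8, [0, 0, 0], 0],
  [18, [0, 0, 0], 0],
  [20, [0, 0, 0], 0],
  [23, [0, 0, 0], 0],
  [27, [0, 0, 0], 0],
  [32, [0, 0, 0], 0],
  [38, [0, 0, 0], 0],
])

```text
time: 36.55
position: [0.6314, 0.1601, 0.1993]
tcp_rot: [0.07, 0.998, -0.0, -0.0]
wrist_force: [-0.3, 0.0, 0.2]
opening: 0.0363
```

```bash
python3 - <<'E'
from rel import *
st();c=cap('scene','s8');w=cap('wrist','w8')
cv2.imwrite('pics/s8c.png',cv2.resize(c['image'][60:260,390:590,::-1],None,fx=3,fy=3,interpolation=cv2.INTER_CUBIC))
cv2.imwrite('pics/w8c.png',cv2.resize(w['image'][100:320,210:430,::-1],None,fx=2.7,fy=2.7,interpolation=cv2.INTER_CUBIC))
E
```

```text
t 36.55 tcp [0.6314 0.1601 0.1993] cab x 24.6 y -0.1 mm yawx 171.94 tilt [-0. -0. -1.] F [-0.2557  0.0469  0.2388] M [0.0514 0.0447 0.0173] open 36.3
eye_z-bar mm -8.9
```

View pics/s8c.png

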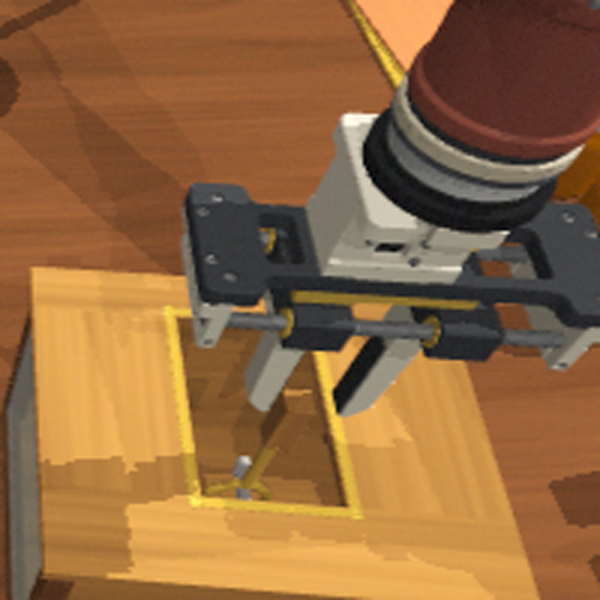

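View pics/w8c.png

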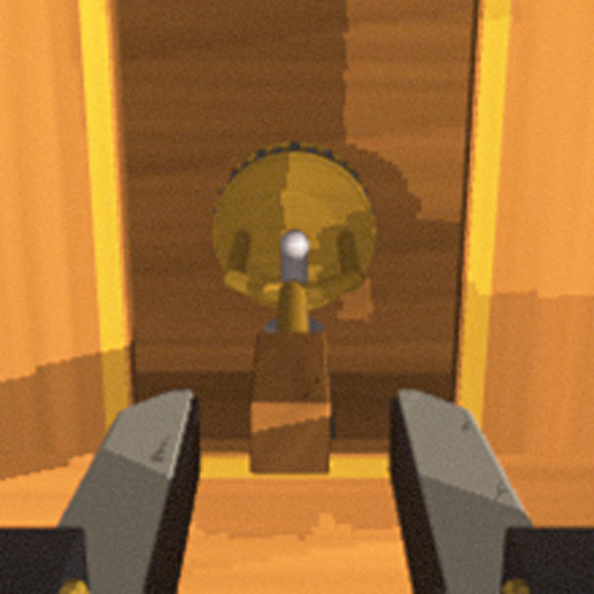

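The shade hangs on the hook between the open fingers, upright and clear. Retreating straight up.

Request:
carry_out([
  [50, [0, 0, 0], 0],
  [55, [0, 0, 0], 0],
  [55, [0, 0, -6], 0],
  [55, [0, 0, -16], 0],
  [55, [0, 0, -26], 0],
  [55, [0, 0, -30], 0],
  [55, [0, 0, -30], 0],
  [55, [0, 0, -20], 0],
])

```text
time: 37.65
position: [0.632, 0.1603, 0.3308]
tcp_rot: [0.07, 0.998, 0.001, 0.002]
wrist_force: [0.4, -0.2, -0.4]
opening: 0.0552
```

Request:
carry_out([
  [55, [0, 0, 0], 0],
  [55, [0, 0, 0], 0],
  [55, [0, 0, 0], 0],
  [55, [0, 0, 0], 0],
  [55, [0, 0, 0], 0],
  [55, [0, 0, 0], 0],
  [55, [0, 0, 0], 0],
  [55, [0, 0, 0], 0],
])

```text
time: 38.65
position: [0.6314, 0.1601, 0.3273]
tcp_rot: [0.07, 0.998, -0.0, -0.0]
wrist_force: [0.1, -0.1, -0.1]
opening: 0.0551
```

```bash
python3 - <<'E'
from rel import *
st();w=cap('wrist','w9');s=cap('scene','s9');w2=cap('wrist','w10')
P=pts(w);Xc=(P[...,:2]-O)@X*1e3;Yc=(P[...,:2]-O)@Y*1e3;Z=P[...,2]
m=(abs(Z-.165)<.003);print('frame',np.median(Z[m]))
m=(Z>.205)&(Z<.225)&(abs(Xc-25)<25)&(abs(Yc)<20);q=np.c_[Xc[m],Yc[m]].astype(np.float32);print('handle top',cv2.minAreaRect(q),np.median(Z[m]))
m=(Z>.055)&(Z<.078)&(abs(Xc-25)<45)&(abs(Yc)<40);q=np.c_[Xc[m],Yc[m]].astype(np.float32);print('drum',m.sum(),cv2.minEnclosingCircle(q),np.median(Z[m]),q.min(0),q.max(0))
m=(Xc>4)&(Xc<13)&(abs(Yc)<5)&(Z>.1)&(Z<.15);print('tip top',np.percentile(Z[m],[50,97]))
print('wrist frame diff',np.abs(w['image'][:200].astype(int)-w2['image'][:200]).max(),np.abs(w['image'][:200].astype(int)-w2['image'][:200]).mean())
cv2.imwrite('pics/w9c.png',w['image'][40:300,160:480,::-1].repeat(2,0).repeat(2,1))
E
```

```text
t 38.65 tcp [0.6314 0.1601 0.3273] cab x 24.6 y -0.1 mm yawx 171.94 tilt [-0. -0. -1.] F [ 0.1095 -0.1341 -0.1027] M [ 0.0502  0.0112 -0.0025] open 55.1
eye_z-bar mm 119.1
frame 0.16546827210410847
handle top ((24.626541137695312, -0.13321781158447266), (15.577263832092285, 15.614409446716309), 0.2209366261959076) 0.2218075715392048
drum 1093 ((24.932313919067383, 0.4034077823162079), 29.569608688354492) 0.06709616590120493 [ -4.2278 -28.0615] [51.276  29.2196]
tip top [0.1352 0.1376]
wrist frame diff 58 3.125619791666667
```

View pics/w9c.png

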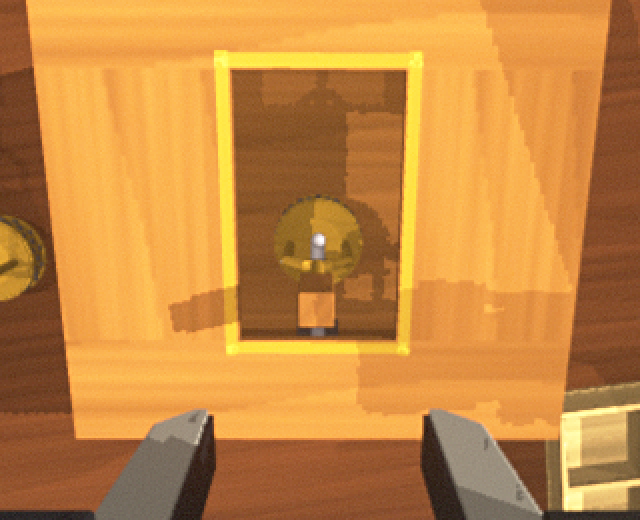

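View pics/s9.png

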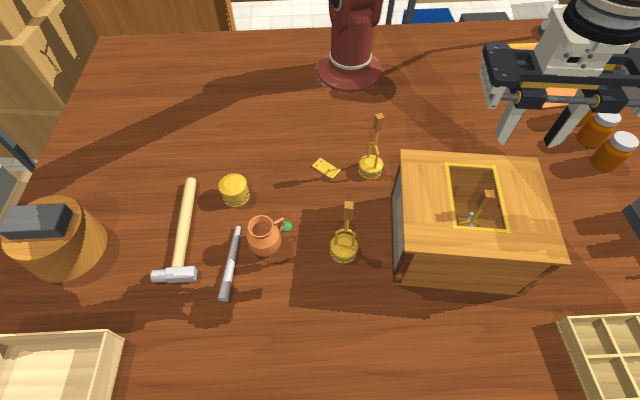

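The shade hangs with handle top and drum coaxial at cabinet (24.6–24.9, -0.1–0.4) mm, upright. The hook is still down (tip top 0.135) and the bystanders haven't moved. Handing in.

```bash
python3 - <<'E'
from h import *
print(job.close_job())
E
```

```text
the job is handed in; nothing more can be done
None
```

The shade is hanging on the hook inside the cabinet, the hook is down at its lower stop, and the job was handed in at about 39 s of the 67 s allowed.

**What I did:** I took the rightmost of the three look-alikes (y = -0.145 m) by its handle. I turned its eye to the cabinet's x axis, lowered it through the hatch and slid it over the hook. I found the bar centre at z ≈ 0.1315 m, about 7.5 mm below the drawing. I then drew the slide down about 8–9 mm to the stop.

**The pull:** I held about 14.5–14.8 N (12.0–12.3 N at the wrist plus about 2.45 N of weight) for a bit over a second. I then eased off to about zero, opened the fingers and retreated straight up.

**Last checks:**
- **Shade:** it hangs upright on the bar. The handle top and drum centre are within about 0.6 mm of one axis, at cabinet x 24.6–24.9 mm and y within 0.5 mm. The handle top is at 0.222 m, as expected.
- **Hook:** it stayed down, with the tip top reading about 8 mm lower than at the start.
- **Hatch frame:** I saw no contact in the images, and no unexpected force showed in the readings taken after each move.
- **Bystanders:** they look unmoved in the scene image. I judged this by eye and did not measure it.

**Small disagreements:**
- The arm gave about 1–2 mm under the pull, so I set the pull by force rather than position. The force readings scatter by about ±0.7 N.
- The top camera placed the cabinet about 1 mm from where the wrist camera did; I used the wrist camera's value.
- My comparison of two successive wrist pictures for stillness was not conclusive because of image noise.

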